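Clamp a sample bottle with a ratchet lever

TASK

Clamp the amber sample bottle in the bench clamp with the orange lifting lever: turn the lever clockwise (seen from above) to the end of its swing, lift it off its serrations, swing it back, let it drop into the serrations again and turn on, repeating if need be, until the clamp's red spring pad is pressed in about halfway (about 14 N on the bottle; never more than 21 N, which cracks it). Then let go, leaving the lever down in its serrations, the bottle upright and clamped, and the other glassware where it was.

Things in the scene. Friction and masses are not known exactly. Their poses are not given: they have to be found in the camera images.
- clamp: fixed bench clamp: grey base plate 90 x 230 x 12 mm, aluminium pillar 60 mm wide. Origin on the pillar's axis at table height, z up. +y points from the pillar along the base to the bottle and the V-shaped back stop (set anywhere within 7 mm along y, not reported); the pad closes along +y. Jaw top 75 mm above the table
- lever_turn (a joint): swing of the orange lever about the pillar axis, rad, clockwise from above positive, fixed stops at -1.0 and +1.0. At angle a the knob's centre lies 80 mm from the axis at clamp x = -0.080 cos a, y = 0.080 sin a. Starts between -0.95 and -0.7. Closing the clamp takes about 2.0 to 2.65 rad of crown turning in all, more than one swing
- crown (a point): centre of the pillar's steel crown, 103 mm above the table: 16 upright teeth 0.393 rad apart, about 0.12 rad of play. With the lever down the crown turns with it both ways (turning back while down loosens the pad): 1 rad = 16 mm of jaw travel. Own friction holds the crown where it is left
- lever_lift (a joint): height of the lever above its lowest position, m, 0 to 0.012; spring and weight pull it down with 6 N (low) to 9 N (high). It swings freely above 0.006. Tooth on tooth it rests near 0.0045 until turned up to 0.3 rad, then drops in if nothing holds it up: fingers gripping the knob hold it up, fingers loosely round it do not. Turning load hinders lifting: ease back 1 to 4 mm first
- lever_hub (a point): lever hub on the pillar axis: 54 mm wide, 107 to 125 mm above the table with the lever down; this point is its top centre. Its arm, 14 mm thick, runs out to the knob; the arm's top below the knob is at 126 mm
- knob_grip (a point): centre of the black upright knob at the lever's end: 24 mm diameter, 40 mm tall, revolves freely; underside 128, centre 148, top 168 mm above the table with the lever down, higher by lever_lift. Pushing it along its arc, lever down, takes about 4.5 N while the pad moves freely (some 3.5 N is left when it halts), and 1 N more for every 5 N of pad force on the bottle
- pad: red spring pad on the sliding jaw, 56 mm wide, 8 mm thick, 55 mm tall; origin at the lower edge middle of the face that meets the bottle, 21 mm above the table; starts 55 mm from the pillar axis along clamp +y. Pressed by the bottle it gives way into the jaw, at most 7 mm, at 4 N per mm
- bottle: amber sample bottle, 60 mm in diameter, 91 mm tall, black cap, standing loose on the base plate (12 mm above the table) between pad and back stop; origin at the centre of its underside
- glass_a: tulip tasting glass, clear, 104 mm tall, foot 60 mm wide, empty; stands beside the clamp; origin at the centre of its underside; leave it alone
- glass_b: second tulip tasting glass of the same size, beside the clamp; origin at the centre of its underside; leave it alone
- glass_c: third tulip tasting glass, apart from the clamp; origin at the centre of its underside; leave it alone
- stopper: cork stopper, 34 mm wide, 30 mm tall, standing beside the lever; origin at the centre of its underside; leave it alone
- spare_bottle: green bottle of the same shape as the sample bottle, not part of the job; origin at the centre of its underside; leave it alone
- beaker: glass beaker, 80 mm wide, 95 mm tall; origin at the centre of its underside; leave it alone
- steel_cup: steel cup, 68 mm wide, 70 mm tall; origin at the centre of its underside; leave it alone
Mind the look-alikes: they are no part of the job. What is shaped like the bottle but yellow is not meant.

How it is judged (in metres and radians):
On the way, in this order (a step that is already met when the one before it is completed fails the run):
1. the lever, down in its serrations, has been turned clockwise and has driven the pad forward by more than 12 mm (distance of pad from where it was at the start of the episode above 0.012 m and value of joint lever_lift below 0.003 m), for 0.02 s.
2. the lever is lifted more than 6 mm and swung back past the middle of its swing, the pad staying forward by more than 10 mm (value of joint lever_lift above 0.006 m and value of joint lever_turn below 0 rad and distance of pad from where it was at the start of the episode above 0.01 m), for 0.02 s.
3. the lever has dropped back into its serrations (lift under 3 mm) (value of joint lever_lift below 0.003 m), for 0.2 s.
At the end, for the whole second after the job is handed in: The pad presses the bottle with 7 to 21 N, bottle over 110 mm from the pillar axis along the clamp's y, upright within 0.1 rad and at rest; the lever still (under 0.1 rad/s) and down in its serrations (lift under 3 mm); the seven bystanders within 30 mm of where they began (contact force between pad and bottle between 7 and 21 N and y of bottle in the frame of clamp above 0.11 m and value of joint lever_lift below 0.003 m and angle between bottle's own z axis and vertical below 0.1 rad and linear speed of bottle below 0.01 m/s and velocity of joint lever_turn between -0.1 and 0.1 rad/s and distance of each of glass_a, glass_b, glass_c, stopper, spare_bottle, beaker, steel_cup from where it was at the start of the episode below 0.03 m); the robot touches nothing.
It fails at once if the pad presses the bottle with more than 21 N (contact force between pad and bottle above 21 N).
It fails at once if the bottle is tipped by more than 0.3 rad (angle between bottle's own z axis and vertical above 0.3 rad).
It fails at once if a bystander is moved more than 30 mm (distance of any of glass_a, glass_b, glass_c, stopper, spare_bottle, beaker, steel_cup from where it was at the start of the episode above 0.03 m).
It also fails if it takes over 72 s, if anything falls off the work surface, if the arm or the gripper's body presses on something with over 40 N, if the wrist force passes 120 N, or if a joint passes its speed limit or range.

ROBOT

A 6-joint arm with a two-finger parallel gripper is mounted at the origin on the work surface. World frame = base frame: x ahead of the robot, y to its left, z up, the work surface at z = 0. Lengths are in mm, angles in rad, forces in N, time in s.
With the tool pointing down it reaches from about 300 to 875 mm from the base axis. Payload 6.4 kg.
Tool frame: the origin (TCP) lies midway between the tips of the shut fingers; the grasp point (between the pads) lies 19 mm behind it (r.pinch_z is the distance from the TCP to the grasp point, in mm); z points along the fingers, y is the line along which they close (so a half turn about z gives the same grasp; the last joint's range is limited). The gripper opens to 88 mm and grips with 3 to 60 N. Pads are 18 mm wide; open, the fingers measure 123 mm over their backs; the gripper's body (75 mm by 187 mm) begins 45 mm behind the grasp point.
Start: joints at [-1.415, 0.181, 1.607, -0, 1.354, -0.206], TCP at [203.543, -537.784, 238.714] pointing down, gripper open.
Joint ranges: [-2.99, 2.99], [-0.89, 2.07], [0.3, 2.58], [-1.14, 4.28], [0, 2.63], [-3.12, 3.12]. Speed limits (rad/s): [2.57, 2.57, 3.01, 3.14, 3.14, 3.14].

INTERFACE

Orientations are given as a 3x3 rotation matrix whose columns are the frame's x, y, z axes.
In Python, from station import sensors, vision, r gives the robot as it stands.
- The arm moves only by the shell command python3 -m pendant 'ROWS' [OPENING] [FORCE]. ROWS is JSON, a list of rows, each an object with "travel": the shift along the tool's x, y, z in mm, a list of three; "yaw": the turn about the tool's z in rad. A call has 1 to 20 rows; each row is the pose to reach, as a shift and turn from the pose commanded when the call began, along the tool's axes at that moment; what a row does not reach only later rows make up. A row lasts 1/12 s, in which the tool goes at most 41.7 mm and 7.16 degrees, less where a joint would pass 70% of its speed; a pose out of reach is approached as far as the arm can. A call with a gripper value outside its range is refused whole. OPENING is the closure, from 0 (fully open) to 1 (shut), set as the call begins (- or left out, the last holds). The fingers move at their own pace and stop on an object; FORCE is the grip in N (left out, the last holds). Time passes only in rows, so rows that repeat a pose let the fingers close. It gives the time, the measured TCP pose, the force, the opening and the grip force at its end, in the units of the state.
- sensors.observe(): the state, without advancing time (a new reading comes with each control period).
- vision.read_camera(name): name is "side" or "top" or "wrist"; returns a dict with "color" (384x512x3 uint8, red, green, blue), "mtx" (3x3 intrinsics, pixels), "R" (3x3) and "t" (3): a world point X has camera coordinates R X + t. Camera axes: x right, y down, z forward; pixel columns grow to the right and rows downward; lengths in mm; the calibration is good to about 2 mm. The wrist camera is an equidistant fisheye: a pixel r from the principal point sees the ray r / f radians off the axis. A picture is of the moment at which its call begins. There is no depth.
- r.job_done(): hands the job in; it is judged then, once.
The state is a dict: "t": time; "joints": joint angles; "joint_vel": joint speeds; "joint_efforts": joint torques, N m; "tool_pos": TCP position; "ee_rot": TCP orientation; "wrist_force": force on the tool from outside, world axes, zero at the start; "moment": the same for the moment, N m; "gripper_width": opening from 0.0 (shut) to 1.0 (fully open); "gripper_force": force on a finger pad.
Only numpy, scipy, OpenCV 4.12 (cv2) and the standard library are available. Lean on these libraries where they do the work, as an engineer would, in place of code of your own. Each camera call takes 0.05 s, during which the arm holds its last target. There are 200 camera calls.

## Working session

There is one attempt and no reset: what is moved stays moved. The work goes in short steps, Python scripts to look and compute and a shell command to move; the robot and the scene stay as the last step left them, time stands still between calls to the robot, and variables do not carry over. Pictures are saved under pics/ and viewed, at most 13 in all, crops included, and the job is handed in when it is done.

```bash
ls; mkdir -p pics; python3 - <<'E'
from station import sensors, vision, r
import cv2,numpy as np
s=sensors.observe();print(s)
for n in ("side","top"):
    c=vision.read_camera(n);cv2.imwrite(f"pics/{n}0.png",c["color"][:,:,::-1]);np.savez(f"pics/{n}0.npz",**c)
    print(n,c["mtx"].round(1).tolist(),c["R"].round(3).tolist(),c["t"].round(1).tolist())
E
```

```text
pics
{'t': 0.0, 'joints': array([-1.41530005e+00,  1.81498514e-01,  1.60797175e+00, -1.01139957e-06,
        1.35378607e+00, -2.06258497e-01]), 'joint_vel': array([-0.00151133, -0.00061638, -0.00086069,  0.00019432,  0.00067678,
        0.00098796]), 'joint_efforts': array([-1.23702070e-03, -4.33868766e+01, -3.41848719e+01,  7.00476766e-02,
        3.84022377e-02, -1.27329199e-04]), 'tool_pos': array([ 203.45867092, -537.25054237,  237.85156299]), 'ee_rot': array([[ 9.35277190e-01,  3.53915967e-01, -2.58630958e-04],
       [ 3.53915898e-01, -9.35275808e-01,  1.64345698e-03],
       [ 3.39754388e-04, -1.62862144e-03, -9.99998616e-01]]), 'wrist_force': array([ 0.26983854,  0.54093436, -0.01397575]), 'moment': array([-0.03196291, -0.01254462, -0.01160923]), 'gripper_force': 0.0, 'gripper_width': 1.0027205171497593}
side [[387.9, 0.0, 252.1], [0.0, 387.9, 194.0], [0.0, 0.0, 1.0]] [[-0.999, -0.039, -0.018], [-0.006, 0.547, -0.837], [0.042, -0.836, -0.547]] [554.5, 101.6, 1135.2]
top [[397.2, 0.0, 261.7], [0.0, 397.2, 189.1], [0.0, 0.0, 1.0]] [[0.012, -1.0, -0.013], [-0.992, -0.011, -0.127], [0.127, 0.014, -0.992]] [20.2, 573.9, 1376.0]
```

View pics/side0.png

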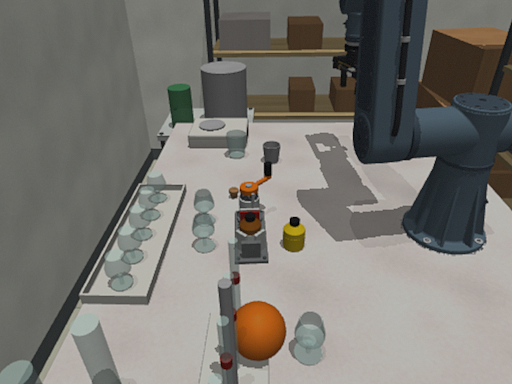

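View pics/top0.png

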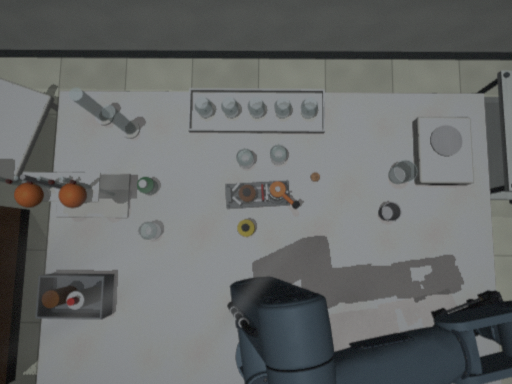

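```bash
cat > h.py <<'E'
import numpy as np,cv2
def ray(c,u,v,z):
    d=c["R"].T@np.linalg.solve(c["mtx"],[u,v,1.]);o=-c["R"].T@c["t"]
    return o+d*(z-o[2])/d[2]
def proj(c,X):
    p=c["mtx"]@(c["R"]@np.array(X,float)+c["t"]);return p[:2]/p[2]
E
python3 - <<'E'
import numpy as np,cv2
t=np.load("pics/top0.npz")["color"];s=np.load("pics/side0.npz")["color"]
a=cv2.resize(t[140:245,215:335],None,fx=4.5,fy=4.5,interpolation=2)[:,:,::-1]
b=cv2.resize(s[150:270,180:320],None,fx=2,fy=2,interpolation=2)[:,:,::-1]
cv2.imwrite("pics/c0.png",np.vstack([a]))
hsv=cv2.cvtColor(t,cv2.COLOR_RGB2HSV)
sub=t[175:215,218:305]
def blob(m,name):
    n,l,st,ce=cv2.connectedComponentsWithStats(m.astype(np.uint8))
    print(name,[(st[i].tolist(),ce[i].round(1).tolist()) for i in range(1,n) if st[i][4]>8])
H,S,V=[hsv[...,i].astype(int) for i in range(3)]
R=np.zeros_like(H,bool);R[140:245,215:335]=1
blob(R&(S>150)&(H<20)&(V>90),"orange")
blob(R&(V<60),"dark")
E
```

```text
orange [([285, 197, 6, 6, 13], [288.1, 198.9])]
dark [([293, 201, 7, 7, 35], [295.8, 204.1]), ([242, 224, 7, 7, 35], [245.1, 227.1])]
```

View pics/c0.png

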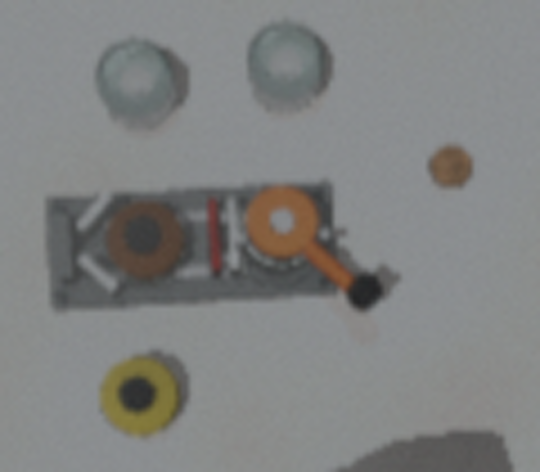

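```bash
python3 - <<'E'
from h import *
c=np.load("pics/top0.npz");d=np.load("pics/side0.npz")
f=lambda x,y:(215+x/4.5-.4,140+y/4.5-.4)
P=[ray(c,*f(*p),12)[:2] for p in [(47,198),(53,308),(338,293),(330,182)]]
print(np.round(P,1))
(cx,cy),wh,an=cv2.minAreaRect(np.float32(P));print(cx,cy,wh,an)
v=(P[0]-P[3])+(P[1]-P[2]);print("dir y clamp yaw", np.arctan2(-v[0],v[1]))
hub=ray(c,*f(282,219),125);kn=ray(c,295.8,204.1,168);print(hub,kn,np.linalg.norm(hub-kn))
for n,p in (("ga foot",(140,95)),("gb",(284,80)),("cork",(450,166)),("yel",(139,394))):print(n,ray(c,*f(*p),30))
print(proj(d,[*hub[:2],125]),proj(d,[*kn[:2],168]))
H=cv2.cvtColor(d["color"],cv2.COLOR_RGB2HSV).astype(int)
m=np.zeros(H.shape[:2],bool);m[155:185,255:285]=1;m&=H[...,2]<60
ys,xs=np.where(m);print("side knob",xs.min(),xs.max(),ys.min(),ys.max(),xs.mean(),ys.mean())
E
```

```text
[[595.6 160.2]
 [506.8 153.3]
 [521.3 -74.6]
 [611.  -67.9]]
558.4828491210938 42.80461883544922 (89.93376159667969, 229.27027893066406) 3.8629848957061768
dir y clamp yaw 0.0656388336127893
[565.77937921 -26.53171035 125.        ] [509.61997748 -85.16998585 168.        ] 91.87668777312554
ga foot [677.27184329  85.59664604  30.        ]
gb [690.62832053 -29.74615069  30.        ]
cork [ 622.1517631  -162.33116208   30.        ]
yel [438.47214595  82.2502918   30.        ]
[247.8929968  186.65909726] [267.65690604 163.69011935]
side knob 264 277 155 175 267.7154471544715 166.29268292682926
```

```bash
python3 -m pendant '[{"travel":[120,-85,0],"yaw":-0.2},{"travel":[240,-170,0],"yaw":-0.3},{"travel":[340,-240,10],"yaw":-0.4},{"travel":[400,-280,20],"yaw":-0.445},{"travel":[446,-314,40],"yaw":-0.445},{"travel":[446,-314,40],"yaw":-0.445},{"travel":[446,-314,40],"yaw":-0.445},{"travel":[446,-314,40],"yaw":-0.445},{"travel":[446,-314,40],"yaw":-0.445},{"travel":[446,-314,40],"yaw":-0.445},{"travel":[446,-314,40],"yaw":-0.445},{"travel":[446,-314,40],"yaw":-0.445},{"travel":[446,-314,40],"yaw":-0.445},{"travel":[446,-314,40],"yaw":-0.445},{"travel":[446,-314,40],"yaw":-0.445},{"travel":[446,-314,40],"yaw":-0.445},{"travel":[446,-314,40],"yaw":-0.445},{"travel":[446,-314,40],"yaw":-0.445}]' 0.4 10
python3 - <<'E'
from station import vision,sensors
import cv2,numpy as np
s=sensors.observe();print(s["t"],s["tool_pos"],s["ee_rot"].round(3).tolist(),s["wrist_force"])
for n in("wrist","top"):
    c=vision.read_camera(n);np.savez(f"pics/{n}1.npz",**c)
    if n=="wrist": cv2.imwrite("pics/w1.png",c["color"][:,:,::-1]);print(c["mtx"],c["R"],c["t"])
E
```

```text
t: 1.6
tool_pos: [509.0, -87.7, 198.8]
ee_rot: [[0.693, 0.721, -0.0], [0.721, -0.693, -0.0], [-0.0, 0.0, -1.0]]
wrist_force: [0.3, -0.1, 0.3]
gripper_width: 0.599
gripper_force: 0.0
1.6 [508.97770878 -87.66885461 198.81725204] [[0.693, 0.721, -0.0], [0.721, -0.693, -0.0], [-0.0, 0.0, -1.0]] [ 0.30485874 -0.09324801  0.32359583]
[[297.31863964   0.         252.8047607 ]
 [  0.         297.31863964 190.23634295]
 [  0.           0.           1.        ]] [[ 7.20967041e-01 -6.92969137e-01  5.47859008e-04]
 [-6.60602395e-01 -6.87053363e-01  3.02592385e-01]
 [-2.09310776e-01 -2.18521054e-01 -9.53119902e-01]] [-427.87845708  246.95411404  440.57664958]
```

View pics/w1.png

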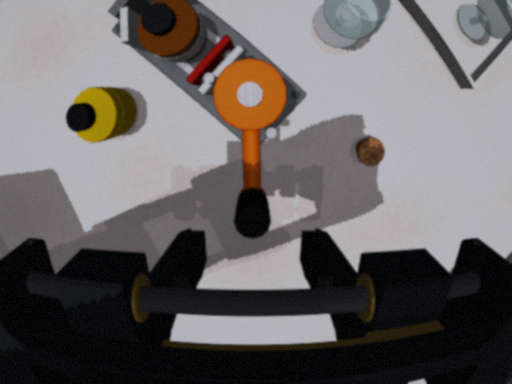

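```bash
cat >> h.py <<'E'
def fish(c,u,v,z):
    K=c["mtx"];x=np.array([(u-K[0,2])/K[0,0],(v-K[1,2])/K[1,1]]);th=np.hypot(*x)
    d=c["R"].T@np.array([*(x/th*np.sin(th)),np.cos(th)]);o=-c["R"].T@c["t"]
    return o+d*(z-o[2])/d[2]
E
python3 - <<'E'
from h import *
c=np.load("pics/wrist1.npz")
for p,z in (((250,94),125),((253,219),168),((253,222),168),((253,237),168),((236,219),168),((270,219),168),((117,12),12),((305,95),12),((192,80),76),((228,40),76)):print(p,fish(c,*p,z).round(1))
E
```

```text
(250, 94) [564.9 -26.6 125. ]
(253, 219) [511.4 -85.4 168. ]
(253, 222) [509.9 -87.  168. ]
(253, 237) [502.4 -94.8 168. ]
(236, 219) [503.5 -77.8 168. ]
(270, 219) [519.4 -93.1 168. ]
(117, 12) [528.1 164.1  12. ]
(305, 95) [609.6 -67.1  12. ]
(192, 80) [537.3  20.5  76. ]
(228, 40) [585.7  23.8  76. ]
```

```bash
python3 -m pendant '[{"travel":[2.5,0,10],"yaw":0.02},{"travel":[2.5,0,25],"yaw":0.02},{"travel":[2.5,0,45],"yaw":0.02},{"travel":[2.5,0,64],"yaw":0.02},{"travel":[2.5,0,64],"yaw":0.02},{"travel":[2.5,0,64],"yaw":0.02},{"travel":[2.5,0,64],"yaw":0.02}]'
python3 -m pendant '[{"travel":[0,0,0],"yaw":0},{"travel":[0,0,0],"yaw":0},{"travel":[0,0,0],"yaw":0},{"travel":[0,0,0],"yaw":0},{"travel":[0,0,0],"yaw":0},{"travel":[0,0,0],"yaw":0}]' 0.64 10
```

```text
t: 2.28
tool_pos: [511.6, -84.8, 135.3]
ee_rot: [[0.707, 0.707, 0.001], [0.707, -0.707, -0.0], [0.0, 0.001, -1.0]]
wrist_force: [0.6, 0.5, 0.0]
gripper_width: 0.598
gripper_force: 0.0
t: 2.78
tool_pos: [511.3, -84.4, 134.9]
ee_rot: [[0.706, 0.708, 0.0], [0.708, -0.706, -0.0], [0.0, 0.0, -1.0]]
wrist_force: [-1.2, 0.9, -0.4]
gripper_width: 0.359
gripper_force: 0.0
```

```bash
python3 -m pendant '[{"travel":[0,-2,0],"yaw":-0.04},{"travel":[0,-4,0],"yaw":-0.04},{"travel":[0,-4,0],"yaw":-0.04},{"travel":[0,-4,0],"yaw":-0.04}]'
python3 - <<'E'
from math import *
for i in range(1,21):
    d=.05*i;print('{"travel":[%.1f,%.1f,0],"yaw":%.2f}'%(80*(1-cos(d)),-80*sin(d),d),end=',')
E
```

```text
t: 3.12
tool_pos: [508.4, -81.6, 134.8]
ee_rot: [[0.678, 0.735, 0.0], [0.735, -0.678, -0.0], [-0.0, 0.0, -1.0]]
wrist_force: [0.3, 0.1, 0.6]
gripper_width: 0.358
gripper_force: 0.0
{"travel":[0.1,-4.0,0],"yaw":0.05},{"travel":[0.4,-8.0,0],"yaw":0.10},{"travel":[0.9,-12.0,0],"yaw":0.15},{"travel":[1.6,-15.9,0],"yaw":0.20},{"travel":[2.5,-19.8,0],"yaw":0.25},{"travel":[3.6,-23.6,0],"yaw":0.30},{"travel":[4.9,-27.4,0],"yaw":0.35},{"travel":[6.3,-31.2,0],"yaw":0.40},{"travel":[8.0,-34.8,0],"yaw":0.45},{"travel":[9.8,-38.4,0],"yaw":0.50},{"travel":[11.8,-41.8,0],"yaw":0.55},{"travel":[14.0,-45.2,0],"yaw":0.60},{"travel":[16.3,-48.4,0],"yaw":0.65},{"travel":[18.8,-51.5,0],"yaw":0.70},{"travel":[21.5,-54.5,0],"yaw":0.75},{"travel":[24.3,-57.4,0],"yaw":0.80},{"travel":[27.2,-60.1,0],"yaw":0.85},{"travel":[30.3,-62.7,0],"yaw":0.90},{"travel":[33.5,-65.1,0],"yaw":0.95},{"travel":[36.8,-67.3,0],"yaw":1.00},
```

```bash
python3 -m pendant '[{"travel":[-1,0,0],"yaw":0.056},{"travel":[-1,0,0],"yaw":0.056}]'
python3 -m pendant '[{"travel":[0.1,-4.0,0],"yaw":0.05},{"travel":[0.4,-8.0,0],"yaw":0.10},{"travel":[0.9,-12.0,0],"yaw":0.15},{"travel":[1.6,-15.9,0],"yaw":0.20},{"travel":[2.5,-19.8,0],"yaw":0.25},{"travel":[3.6,-23.6,0],"yaw":0.30},{"travel":[3.6,-23.6,0],"yaw":0.30},{"travel":[3.6,-23.6,0],"yaw":0.30}]'
```

```text
t: 3.28
tool_pos: [507.7, -82.4, 134.7]
ee_rot: [[0.719, 0.695, -0.0], [0.695, -0.719, 0.0], [-0.0, -0.0, -1.0]]
wrist_force: [-0.3, -1.2, 0.9]
gripper_width: 0.364
gripper_force: 0.0
t: 3.95
tool_pos: [494.3, -63.4, 134.9]
ee_rot: [[0.89, 0.456, 0.001], [0.456, -0.89, -0.001], [0.0, 0.001, -1.0]]
wrist_force: [1.2, -3.0, -0.2]
gripper_width: 0.357
gripper_force: 1.6
```

```bash
python3 -m pendant '[{"travel":[0.1,-4.0,0],"yaw":0.05},{"travel":[0.4,-8.0,0],"yaw":0.10},{"travel":[0.9,-12.0,0],"yaw":0.15},{"travel":[1.6,-15.9,0],"yaw":0.20},{"travel":[2.5,-19.8,0],"yaw":0.25},{"travel":[3.6,-23.6,0],"yaw":0.30},{"travel":[4.9,-27.4,0],"yaw":0.35},{"travel":[6.3,-31.2,0],"yaw":0.40},{"travel":[8.0,-34.8,0],"yaw":0.45},{"travel":[9.8,-38.4,0],"yaw":0.50},{"travel":[11.8,-41.8,0],"yaw":0.55},{"travel":[14.0,-45.2,0],"yaw":0.60},{"travel":[16.3,-48.4,0],"yaw":0.65},{"travel":[18.8,-51.5,0],"yaw":0.70},{"travel":[21.5,-54.5,0],"yaw":0.75},{"travel":[24.3,-57.4,0],"yaw":0.80},{"travel":[27.2,-60.1,0],"yaw":0.85},{"travel":[30.3,-62.7,0],"yaw":0.90},{"travel":[33.5,-65.1,0],"yaw":0.95},{"travel":[36.8,-67.3,0],"yaw":1.00}]'
python3 -m pendant '[{"travel":[0.1,-4.0,0],"yaw":0.05},{"travel":[0.4,-8.0,0],"yaw":0.10},{"travel":[0.9,-12.0,0],"yaw":0.15},{"travel":[1.6,-15.9,0],"yaw":0.20},{"travel":[2.5,-19.8,0],"yaw":0.25},{"travel":[3.6,-23.6,0],"yaw":0.30},{"travel":[4.9,-27.4,0],"yaw":0.35},{"travel":[4.9,-27.4,0],"yaw":0.35},{"travel":[4.9,-27.4,0],"yaw":0.35}]'
python3 - <<'E'
from station import vision
import cv2,numpy as np
c=vision.read_camera("wrist");np.savez("pics/wrist2.npz",**c);cv2.imwrite("pics/w2.png",c["color"][:,:,::-1])
E
```

```text
t: 5.62
tool_pos: [495.5, 13.2, 134.5]
ee_rot: [[0.863, -0.505, -0.002], [-0.505, -0.863, -0.001], [-0.001, 0.002, -1.0]]
wrist_force: [-1.4, -4.1, 1.2]
gripper_width: 0.363
gripper_force: 2.5
t: 6.37
tool_pos: [513.6, 34.8, 134.4]
ee_rot: [[0.64, -0.768, -0.002], [-0.768, -0.64, 0.0], [-0.001, 0.001, -1.0]]
wrist_force: [-2.3, -1.7, 2.2]
gripper_width: 0.36
gripper_force: 1.7
```

View pics/w2.png

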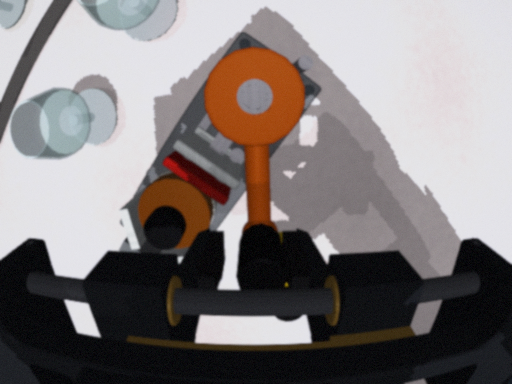

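```bash
python3 -m pendant '[{"travel":[0.1,4,0],"yaw":-0.05},{"travel":[0.1,4,0],"yaw":-0.05},{"travel":[0.1,4,0],"yaw":-0.05},{"travel":[0.1,4,0],"yaw":-0.05},{"travel":[0.1,4,0],"yaw":-0.05},{"travel":[0.1,4,0],"yaw":-0.05},{"travel":[0.1,4,0],"yaw":-0.05}]' 1 30
python3 -m pendant '[{"travel":[0,1.5,0],"yaw":-0.02},{"travel":[0,2.5,0],"yaw":-0.03},{"travel":[0,2.5,0],"yaw":-0.03},{"travel":[0,2.5,-3],"yaw":-0.03},{"travel":[0,2.5,-6],"yaw":-0.03},{"travel":[0,2.5,-9.5],"yaw":-0.03},{"travel":[0,2.5,-9.5],"yaw":-0.03},{"travel":[0,2.5,-9.5],"yaw":-0.03}]'
python3 - <<'E'
from station import vision
import cv2,numpy as np
from h import *
c=vision.read_camera("wrist");np.savez("pics/wrist3.npz",**c)
d=vision.read_camera("side");np.savez("pics/side3.npz",**d)
a=np.load("pics/wrist2.npz")
h=[cv2.resize(x["color"][20:260,100:340],(400,400)) for x in(a,c)]
cv2.imwrite("pics/w3.png",np.hstack(h)[:,:,::-1])
E
```

```text
t: 7.0
tool_pos: [511.0, 32.3, 134.6]
ee_rot: [[0.675, -0.737, -0.001], [-0.737, -0.675, 0.0], [-0.0, 0.0, -1.0]]
wrist_force: [-4.5, -2.2, 0.6]
gripper_width: 0.264
gripper_force: 30.0
t: 7.67
tool_pos: [509.7, 30.4, 144.3]
ee_rot: [[0.697, -0.717, 0.001], [-0.717, -0.697, -0.0], [0.001, -0.0, -1.0]]
wrist_force: [3.8, -3.8, -8.2]
gripper_width: 0.262
gripper_force: 30.0
```

View pics/w3.png

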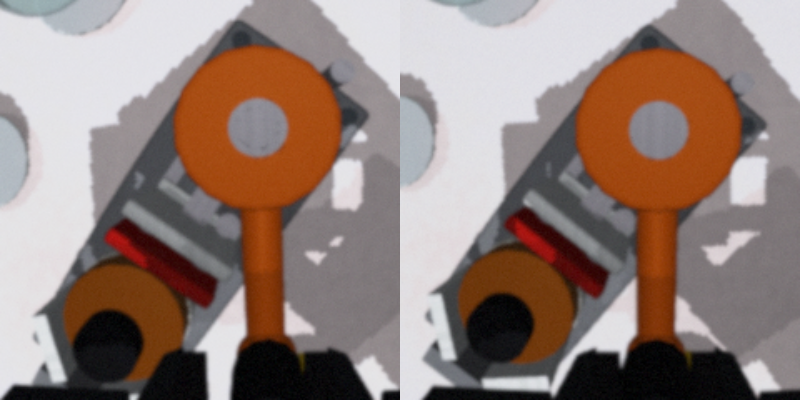

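```bash
python3 -c "
from math import *
for i in range(1,21):
    d=.075*i;print('%.1f,%.1f,%.3f'%(80*(1-cos(d)),80*sin(d),-d),end=' | ')
"
```

```text
0.2,6.0,-0.075 | 0.9,12.0,-0.150 | 2.0,17.8,-0.225 | 3.6,23.6,-0.300 | 5.6,29.3,-0.375 | 8.0,34.8,-0.450 | 10.8,40.1,-0.525 | 14.0,45.2,-0.600 | 17.5,50.0,-0.675 | 21.5,54.5,-0.750 | 25.7,58.8,-0.825 | 30.3,62.7,-0.900 | 35.1,66.2,-0.975 | 40.2,69.4,-1.050 | 45.5,72.2,-1.125 | 51.0,74.6,-1.200 | 56.7,76.5,-1.275 | 62.5,78.1,-1.350 | 68.4,79.2,-1.425 | 74.3,79.8,-1.500 |
```

```bash
python3 -m pendant '[{"travel":[0.2,6.0,0],"yaw":-0.075},{"travel":[0.9,12.0,0],"yaw":-0.15},{"travel":[2.0,17.8,0],"yaw":-0.225},{"travel":[3.6,23.6,0],"yaw":-0.3},{"travel":[5.6,29.3,0],"yaw":-0.375},{"travel":[8.0,34.8,0],"yaw":-0.45},{"travel":[10.8,40.1,0],"yaw":-0.525},{"travel":[14.0,45.2,0],"yaw":-0.6},{"travel":[17.5,50.0,0],"yaw":-0.675},{"travel":[21.5,54.5,0],"yaw":-0.75},{"travel":[25.7,58.8,0],"yaw":-0.825},{"travel":[30.3,62.7,0],"yaw":-0.9},{"travel":[35.1,66.2,0],"yaw":-0.975},{"travel":[40.2,69.4,0],"yaw":-1.05},{"travel":[45.5,72.2,0],"yaw":-1.125},{"travel":[51.0,74.6,0],"yaw":-1.2},{"travel":[56.7,76.5,0],"yaw":-1.275},{"travel":[62.5,78.1,0],"yaw":-1.35},{"travel":[68.4,79.2,0],"yaw":-1.425},{"travel":[74.3,79.8,0],"yaw":-1.5}]'
python3 -m pendant '[{"travel":[0,0,0],"yaw":0},{"travel":[0,0,0],"yaw":0}]'
```

```text
t: 9.43
tool_pos: [503.5, -77.2, 143.6]
ee_rot: [[0.762, 0.648, -0.001], [0.648, -0.762, 0.002], [0.0, -0.003, -1.0]]
wrist_force: [2.0, 1.5, -7.5]
gripper_width: 0.266
gripper_force: 30.0
t: 9.6
tool_pos: [503.6, -77.5, 143.7]
ee_rot: [[0.766, 0.643, -0.001], [0.643, -0.766, 0.002], [0.0, -0.002, -1.0]]
wrist_force: [2.3, 2.1, -7.1]
gripper_width: 0.261
gripper_force: 30.0
```

```bash
python3 -m pendant '[{"travel":[0,0,2],"yaw":0},{"travel":[0,0,4],"yaw":0},{"travel":[0,0,4],"yaw":0},{"travel":[0,0,4],"yaw":0}]'
python3 -m pendant '[{"travel":[0,0,0],"yaw":0},{"travel":[0,0,0],"yaw":0},{"travel":[0,0,2],"yaw":0},{"travel":[0,0,4],"yaw":0},{"travel":[0,0,5],"yaw":0},{"travel":[0,0,5],"yaw":0}]' 0.64 10
python3 - <<'E'
from station import vision
import cv2,numpy as np
from h import *
c=vision.read_camera("wrist");np.savez("pics/wrist4.npz",**c);cv2.imwrite("pics/w4.png",c["color"][:,:,::-1])
d=vision.read_camera("side");np.savez("pics/side4.npz",**d)
def top(d):
    H=cv2.cvtColor(d["color"],cv2.COLOR_RGB2HSV).astype(int)
    m=(H[...,1]>150)&(H[...,0]<14)&(H[...,2]>90);m[:170]=0;m[205:]=0;m[:,:235]=0;m[:,285:]=0
    ys,xs=np.where(m);return xs.min(),xs.max(),ys.min(),ys.max(),m.sum()
for n in"034":print(top(np.load(f"pics/side{n}.npz")))
E
```

```text
t: 9.93
tool_pos: [503.9, -78.0, 140.2]
ee_rot: [[0.765, 0.645, -0.0], [0.645, -0.765, 0.0], [0.0, -0.0, -1.0]]
wrist_force: [3.1, 2.0, -7.0]
gripper_width: 0.265
gripper_force: 30.0
t: 10.43
tool_pos: [503.8, -78.4, 135.0]
ee_rot: [[0.764, 0.645, -0.0], [0.645, -0.764, 0.0], [-0.0, -0.0, -1.0]]
wrist_force: [-1.0, 0.1, -0.0]
gripper_width: 0.36
gripper_force: 0.0
(np.int64(240), np.int64(270), np.int64(176), np.int64(194), np.int64(109))
(np.int64(240), np.int64(268), np.int64(182), np.int64(198), np.int64(81))
(np.int64(240), np.int64(268), np.int64(178), np.int64(194), np.int64(108))
```

View pics/w4.png

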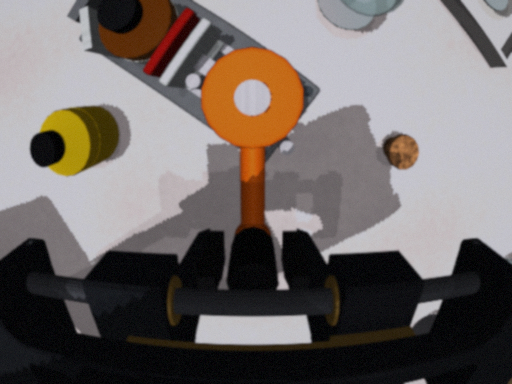

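```bash
python3 -m pendant '[{"travel":[0,-2,0],"yaw":0.025},{"travel":[0.1,-4,0],"yaw":0.05},{"travel":[0.2,-6,0],"yaw":0.075},{"travel":[0.4,-8,0],"yaw":0.1},{"travel":[0.4,-8,0],"yaw":0.1}]'
python3 -m pendant '[{"travel":[0,-2,0],"yaw":0.025},{"travel":[0.1,-4,0],"yaw":0.05},{"travel":[0.2,-6,0],"yaw":0.075},{"travel":[0.4,-8,0],"yaw":0.1},{"travel":[0.4,-8,0],"yaw":0.1}]'
python3 -m pendant '[{"travel":[0,-2,0],"yaw":0.025},{"travel":[0.1,-4,0],"yaw":0.05},{"travel":[0.2,-6,0],"yaw":0.075},{"travel":[0.4,-8,0],"yaw":0.1},{"travel":[0.4,-8,0],"yaw":0.1}]'
python3 -m pendant '[{"travel":[0,-2,0],"yaw":0.025},{"travel":[0.1,-4,0],"yaw":0.05},{"travel":[0.2,-6,0],"yaw":0.075},{"travel":[0.4,-8,0],"yaw":0.1}]'
```

```text
t: 10.95
tool_pos: [499.3, -71.9, 135.4]
ee_rot: [[0.825, 0.565, 0.001], [0.565, -0.825, -0.0], [0.0, 0.001, -1.0]]
wrist_force: [0.4, 0.8, 0.7]
gripper_width: 0.366
gripper_force: 0.2
t: 11.37
tool_pos: [495.0, -65.1, 135.4]
ee_rot: [[0.877, 0.48, 0.0], [0.48, -0.877, -0.0], [0.0, 0.0, -1.0]]
wrist_force: [0.0, -0.7, -0.3]
gripper_width: 0.36
gripper_force: 0.3
t: 11.78
tool_pos: [491.2, -57.7, 135.1]
ee_rot: [[0.921, 0.391, -0.0], [0.391, -0.921, 0.0], [-0.0, -0.0, -1.0]]
wrist_force: [0.0, -0.7, -0.6]
gripper_width: 0.36
gripper_force: 0.0
t: 12.12
tool_pos: [488.9, -50.7, 135.3]
ee_rot: [[0.955, 0.297, 0.0], [0.297, -0.955, -0.0], [0.0, 0.001, -1.0]]
wrist_force: [1.5, -3.1, -0.7]
gripper_width: 0.36
gripper_force: 1.2
```

```bash
python3 -m pendant '[{"travel":[0.1,-4.0,0],"yaw":0.05},{"travel":[0.4,-8.0,0],"yaw":0.10},{"travel":[0.9,-12.0,0],"yaw":0.15},{"travel":[1.6,-15.9,0],"yaw":0.20},{"travel":[2.5,-19.8,0],"yaw":0.25},{"travel":[3.6,-23.6,0],"yaw":0.30}]'
python3 -m pendant '[{"travel":[0,0,0],"yaw":0},{"travel":[0,0,0],"yaw":0}]'
python3 - <<'E'
from station import vision
import cv2,numpy as np
from h import *
c=vision.read_camera("wrist");np.savez("pics/wrist5.npz",**c);cv2.imwrite("pics/w5.png",c["color"][:,:,::-1])
d=vision.read_camera("side");np.savez("pics/side5.npz",**d)
hub=np.array([565.2,-26.6]);ph=.066;ex=np.array([np.cos(ph),np.sin(ph)]);ey=np.array([-np.sin(ph),np.cos(ph)])
for n in"12345":
    c=np.load(f"pics/wrist{n}.npz")
    H=cv2.cvtColor(c["color"],cv2.COLOR_RGB2HSV).astype(int)
    m=((H[...,0]<4)|(H[...,0]>174))&(H[...,1]>200)&(H[...,2]>100)
    ys,xs=np.where(m);P=np.array([fish(c,u,v,76)[:2]-hub for u,v in zip(xs,ys)]);X=P@ex;Y=P@ey
    k=abs(X)<8;print(n,m.sum(),"x",X.min().round(),X.max().round(),"y",np.percentile(Y[k],[2,50,98]).round(1))
E
```

```text
t: 12.62
tool_pos: [485.5, -27.9, 135.4]
ee_rot: [[1.0, 0.0, 0.001], [0.0, -1.0, -0.002], [0.001, 0.002, -1.0]]
wrist_force: [-1.3, -4.9, -0.3]
gripper_width: 0.357
gripper_force: 2.6
t: 12.78
tool_pos: [485.3, -27.3, 135.3]
ee_rot: [[1.0, 0.004, 0.0], [0.004, -1.0, -0.001], [0.0, 0.001, -1.0]]
wrist_force: [-0.9, -4.3, -0.8]
gripper_width: 0.363
gripper_force: 1.8
1 348 x -27.0 26.0 y [48.5 51.2 53.9]
2 229 x 4.0 26.0 y [72.3 74.9 76.7]
3 285 x -25.0 24.0 y [70.1 73.5 76.6]
4 616 x -28.0 26.0 y [70.5 73.5 76.6]
5 639 x -28.0 26.0 y [74.7 78.  81.2]
```

View pics/w5.png

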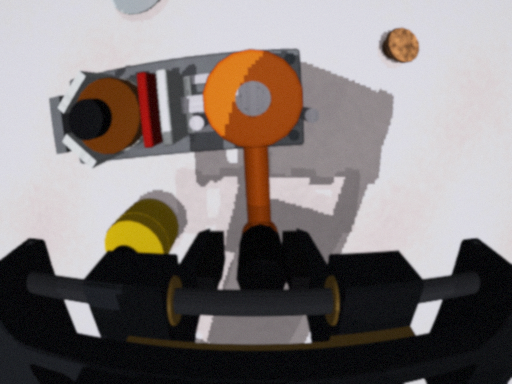

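```bash
cat >> h.py <<'E'
hub=np.array([565.2,-26.6]);ph=.066
ex=np.array([np.cos(ph),np.sin(ph)]);ey=np.array([-np.sin(ph),np.cos(ph)])
def rect(c,z=76,sc=4):
    # clamp-frame view of the plane z: y 40..140 right, x -35..35 down
    Y,X=np.meshgrid(np.arange(40,140,1/sc),np.arange(-35,35,1/sc))
    W=hub+X[...,None]*ex+Y[...,None]*ey
    P=np.concatenate([W,np.full(Y.shape+(1,),z)],-1)@c["R"].T+c["t"]
    rr=np.hypot(P[...,0],P[...,1]);th=np.arctan2(rr,P[...,2]);K=c["mtx"]
    return cv2.remap(c["color"],(K[0,2]+K[0,0]*th*P[...,0]/rr).astype(np.float32),(K[1,2]+K[1,1]*th*P[...,1]/rr).astype(np.float32),1)
E
python3 - <<'E'
from h import *
im=np.vstack([cv2.resize(rect(np.load(f"pics/wrist{n}.npz")),(400,290)) for n in"45"])
cv2.imwrite("pics/r5.png",im[:,:,::-1])
E
```

```text
(no output)
```

View pics/r5.png

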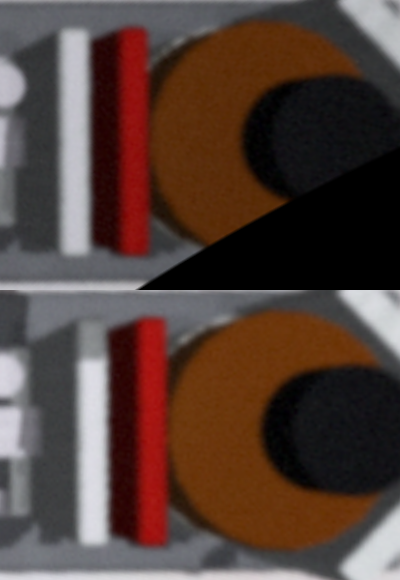

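```bash
cat > gap.py <<'E'
import sys;from h import *
from station import vision
def gap(c):
    im=rect(c).astype(float)[100:220].mean(0)   # x -10..20
    R,G,B=im.T;red=np.where((R-G>60)&(R>90)&(G<45))[0];red=red[red<230]
    f=red.max();w=np.where((G[:red.min()]>110))[0];w=w[w>red.min()-60]
    # subpixel-free edges, mm
    return 40+w.min()/4,40+w.max()/4,40+f/4,(f-w.max())/4
if __name__=="__main__":
    n=sys.argv[1];c=vision.read_camera("wrist");np.savez(f"pics/wrist{n}.npz",**c)
    for k in ["4","5",n]:print(k,gap(np.load(f"pics/wrist{k}.npz")))
E
python3 -m pendant '[{"travel":[0,-2,0],"yaw":0.025},{"travel":[0.1,-4,0],"yaw":0.05},{"travel":[0.2,-6,0],"yaw":0.075},{"travel":[0.4,-8,0],"yaw":0.1},{"travel":[0.6,-10,0],"yaw":0.125},{"travel":[0.9,-12,0],"yaw":0.15}]'
python3 -m pendant '[{"travel":[0,0,0],"yaw":0},{"travel":[0,0,0],"yaw":0}]'
python3 gap.py 6
```

```text
t: 13.38
tool_pos: [486.0, -15.4, 135.3]
ee_rot: [[0.989, -0.148, -0.0], [-0.148, -0.989, -0.001], [0.0, 0.001, -1.0]]
wrist_force: [-0.8, -4.5, 1.4]
gripper_width: 0.36
gripper_force: 2.5
t: 13.55
tool_pos: [486.0, -15.1, 135.2]
ee_rot: [[0.989, -0.147, -0.0], [-0.147, -0.989, -0.0], [-0.0, 0.0, -1.0]]
wrist_force: [0.3, -4.3, -0.1]
gripper_width: 0.356
gripper_force: 2.1
4 (np.float64(55.5), np.float64(62.0), np.float64(77.0), np.float64(15.0))
5 (np.float64(59.75), np.float64(66.75), np.float64(82.0), np.float64(15.25))
6 (np.float64(62.0), np.float64(69.0), np.float64(84.25), np.float64(15.25))
```

Still uncompressed (gap 15.2 mm). I'll keep pushing in steps.

```bash
python3 -m pendant '[{"travel":[0,-2,0],"yaw":0.025},{"travel":[0.1,-4,0],"yaw":0.05},{"travel":[0.2,-6,0],"yaw":0.075},{"travel":[0.4,-8,0],"yaw":0.1},{"travel":[0.4,-8,0],"yaw":0.1}]'
python3 gap.py 7
python3 -m pendant '[{"travel":[0,-2,0],"yaw":0.025},{"travel":[0.1,-4,0],"yaw":0.05},{"travel":[0.2,-6,0],"yaw":0.075},{"travel":[0.4,-8,0],"yaw":0.1},{"travel":[0.4,-8,0],"yaw":0.1}]'
python3 gap.py 8
```

```text
t: 14.02
tool_pos: [487.5, -6.9, 135.2]
ee_rot: [[0.969, -0.246, -0.0], [-0.246, -0.969, -0.0], [-0.0, 0.0, -1.0]]
wrist_force: [-1.0, -3.9, 0.5]
gripper_width: 0.359
gripper_force: 2.0
4 (np.float64(55.5), np.float64(62.0), np.float64(77.0), np.float64(15.0))
5 (np.float64(59.75), np.float64(66.75), np.float64(82.0), np.float64(15.25))
7 (np.float64(64.0), np.float64(70.5), np.float64(86.0), np.float64(15.5))
t: 14.48
tool_pos: [489.8, 0.8, 135.1]
ee_rot: [[0.94, -0.342, -0.0], [-0.342, -0.94, 0.0], [-0.0, 0.0, -1.0]]
wrist_force: [-1.4, -3.4, 0.8]
gripper_width: 0.358
gripper_force: 2.0
4 (np.float64(55.5), np.float64(62.0), np.float64(77.0), np.float64(15.0))
5 (np.float64(59.75), np.float64(66.75), np.float64(82.0), np.float64(15.25))
8 (np.float64(66.0), np.float64(71.75), np.float64(87.5), np.float64(15.75))
```

```bash
python3 -m pendant '[{"travel":[0,-2,0],"yaw":0.025},{"travel":[0.1,-4,0],"yaw":0.05},{"travel":[0.2,-6,0],"yaw":0.075},{"travel":[0.4,-8,0],"yaw":0.1},{"travel":[0.4,-8,0],"yaw":0.1}]'
python3 gap.py 9
python3 - <<'E'
from h import *
im=np.vstack([cv2.resize(rect(np.load(f"pics/wrist{n}.npz")),(400,290)) for n in"69"])
cv2.imwrite("pics/r9.png",im[:,:,::-1])
E
```

```text
t: 14.95
tool_pos: [492.8, 8.1, 135.1]
ee_rot: [[0.901, -0.434, -0.001], [-0.434, -0.901, -0.0], [-0.001, 0.0, -1.0]]
wrist_force: [-2.2, -4.6, 0.7]
gripper_width: 0.359
gripper_force: 2.5
4 (np.float64(55.5), np.float64(62.0), np.float64(77.0), np.float64(15.0))
5 (np.float64(59.75), np.float64(66.75), np.float64(82.0), np.float64(15.25))
9 (np.float64(67.25), np.float64(72.75), np.float64(87.0), np.float64(14.25))
```

View pics/r9.png

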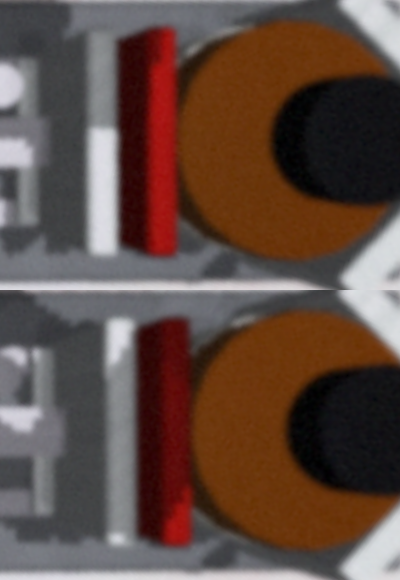

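```bash
cat > gap.py <<'E'
import sys;from h import *
from station import vision
def gap(c):
    G3=[];a=cv2.GaussianBlur(rect(c),(1,9),0).astype(float)
    for row in a[100:220:4]:
        R,G,B=row.T
        q=(G+3)/(R+6);red=np.where((q<.27)&(R>35))[0];red=red[(red>100)&(red<220)]
        if len(red)<15: continue
        f=red.max();g=np.gradient(cv2.GaussianBlur(G[None],(9,1),1.5)[0])
        lo=f-105;w=lo+np.argmax(g[lo:f-60]);G3.append((w,f))
    w,f=np.median(G3,0)/4;return 40+w,40+f,f-w
if __name__=="__main__":
    n=sys.argv[1]
    if n!="x":c=vision.read_camera("wrist");np.savez(f"pics/wrist{n}.npz",**c)
    for k in "456789" if n=="x" else [n]:print(k,*gap(np.load(f"pics/wrist{k}.npz")))
E
python3 gap.py x
python3 -m pendant '[{"travel":[0,-2,0],"yaw":0.025},{"travel":[0.1,-4,0],"yaw":0.05},{"travel":[0.1,-4,0],"yaw":0.05},{"travel":[0.1,-4,0],"yaw":0.05}]'
python3 gap.py 10
```

```text
4 55.0 77.0 22.0
5 59.5 81.5 22.0
6 61.75 83.75 22.0
7 63.5 85.5 22.0
8 65.0 87.0 22.0
9 66.75 87.0 20.25
t: 15.33
tool_pos: [494.5, 11.5, 135.1]
ee_rot: [[0.879, -0.477, -0.001], [-0.477, -0.879, -0.0], [-0.001, 0.001, -1.0]]
wrist_force: [-3.6, -4.8, 1.9]
gripper_width: 0.358
gripper_force: 2.7
10 67.5 87.0 19.5
```

```bash
python3 -m pendant '[{"travel":[0,-2,0],"yaw":0.025},{"travel":[0.1,-4,0],"yaw":0.05},{"travel":[0.1,-4.8,0],"yaw":0.06},{"travel":[0.1,-4.8,0],"yaw":0.06},{"travel":[0.1,-4.8,0],"yaw":0.06}]'
python3 gap.py 11
```

```text
t: 15.8
tool_pos: [496.7, 15.5, 135.0]
ee_rot: [[0.849, -0.529, -0.001], [-0.529, -0.849, -0.0], [-0.001, 0.001, -1.0]]
wrist_force: [-3.6, -6.2, 1.1]
gripper_width: 0.359
gripper_force: 3.2
11 68.125 87.25 19.125
```

```bash
python3 -m pendant '[{"travel":[0,2,0],"yaw":-0.02},{"travel":[0,4,0],"yaw":-0.05},{"travel":[0,4,0],"yaw":-0.05},{"travel":[0,4,0],"yaw":-0.05}]'
python3 -m pendant '[{"travel":[0,0,0],"yaw":0},{"travel":[0,0,0],"yaw":0},{"travel":[0,0,0],"yaw":0},{"travel":[0,0,-15],"yaw":0},{"travel":[0,0,-35],"yaw":0},{"travel":[0,0,-60],"yaw":0},{"travel":[0,0,-65],"yaw":0},{"travel":[0,0,-65],"yaw":0},{"travel":[0,0,-65],"yaw":0},{"travel":[0,0,-65],"yaw":0}]' 0.4 10
python3 gap.py 12
python3 - <<'E'
from h import *
im=np.hstack([np.load("pics/wrist12.npz")["color"],cv2.resize(rect(np.load("pics/wrist12.npz")),(280,200)).repeat(1,0) if 0 else np.vstack([cv2.resize(rect(np.load("pics/wrist12.npz")),(280,200)),np.zeros((184,280,3),np.uint8)])])
cv2.imwrite("pics/f12.png",im[:,:,::-1])
E
```

```text
t: 16.18
tool_pos: [495.2, 12.8, 135.2]
ee_rot: [[0.873, -0.487, 0.0], [-0.487, -0.873, 0.001], [-0.0, -0.001, -1.0]]
wrist_force: [-0.8, -1.5, -0.1]
gripper_width: 0.358
gripper_force: 0.6
t: 17.02
tool_pos: [494.3, 12.7, 198.8]
ee_rot: [[0.873, -0.487, -0.002], [-0.487, -0.873, 0.001], [-0.002, 0.0, -1.0]]
wrist_force: [1.0, 0.6, -0.0]
gripper_width: 0.599
gripper_force: 0.0
12 68.25 87.25 19.0
```

View pics/f12.png

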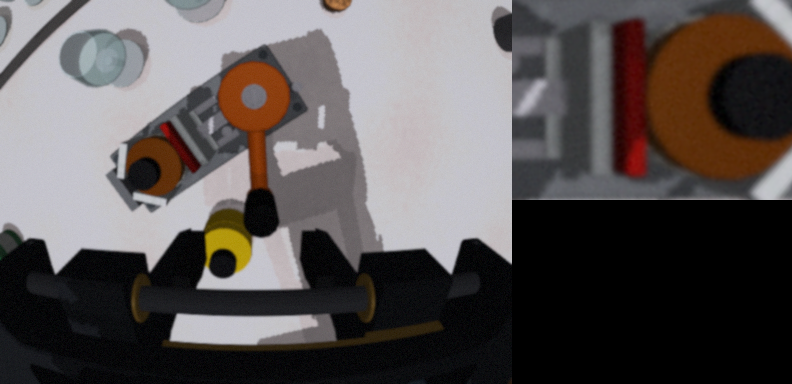

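```bash
python3 -c "
from station import r
print(r.job_done())"
```

```text
the job is handed in; nothing more can be done
None
```

The job is handed in, with no verdict returned: the camera shows the amber bottle standing in its V stop with the red pad pressed in about 3 mm (roughly 12 N by my estimate). The lever was down in its serrations on the last turn, and the gripper is open and clear above the knob. I did not measure whether the other glassware moved; nothing was seen to touch it.

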